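# Empty a syringe in the hand-cranked syringe press

### The arm

A 7-joint arm with a two-finger parallel gripper is mounted at the origin on a cart in front of the work surface, level with it; the furniture and walls round the work are solid. World frame = base frame: x ahead of the robot, y to its left, z up, the work surface at z = 0. Lengths are in m, angles in rad, forces in N, time in s.
With the tool pointing down it reaches from about 0.425 to 1.025 m from the base axis. Payload 9.4 kg.
Tool frame: the origin (TCP) lies between the finger pads; the fingertips stand 19 mm ahead of it and the grasp point (between the pads) is the TCP; z points along the fingers, y is the line along which they close (so a half turn about z gives the same grasp; the last joint's range is limited). The gripper opens to 85 mm and grips with 20 to 120 N. Pads are 22 mm wide; open, the fingers measure 114 mm over their backs; the gripper's body (76 mm by 85 mm) begins 54 mm behind the grasp point. The pads swing forward as they close: fully open they stand 13 mm farther back than shut.
Start: joints at [-1.366, 0.599, -0.003, 1.599, 0.002, 0.943, -0.08], TCP at [0.202, 0.696, 0.25] pointing down, gripper open.
Joint ranges: [-2.57, 2.57], [-0.35, 1.97], [-1.29, 1.29], [0.11, 2.56], [-1.05, 4.19], [0.11, 1.86], [-2.63, 2.63]. Speed limits (rad/s): [2.22, 2.22, 3.01, 3.01, 3.14, 3.14, 3.14].

### API

Orientations are given as a rotation vector (axis times angle).
In Python, from station import * gives the robot as it stands.
- The arm moves only by the tool send_rows, never from a script. Its argument "increments" is a list of rows, each an object with "linear": the shift along the tool's x, y, z as a fraction of full scale, a list of three; "delta_rot": the turn, a rotation vector about the tool's x, y, z as a fraction of full scale, a list of three. A call has exactly 8 rows; each row shifts and turns the commanded pose from where the row before left it, along the tool's axes as they then stand; what a row does not reach is not made up. Full scale, the value 1, is 30 mm for a shift and 0.15 rad for a turn. A row lasts 1/10 s, in which the tool goes at most 50 mm and 8.59 degrees, less where a joint would pass 70% of its speed; a pose out of reach is approached as far as the arm can. A call with a number of a shift or a turn outside -1 to 1 is refused whole. A call with a gripper value outside its range is refused whole. "jaw" is the opening, from 0 (shut) to 1 (fully open), set as the call begins (left out, the last holds). The fingers move at their own pace and stop on an object; "grip_force" is the grip in N (left out, the last holds). Time passes only in rows, so rows that do not move let the fingers close, or fill a call up. It gives the time, the measured TCP pose, the force, the opening and the grip force at its end, in the units of the state.
- get_state(): the state, without advancing time (a new reading comes with each control period).
- read_camera(name): name is "scene" or "top" or "wrist"; returns the picture (400x640x3 uint8, red, green, blue); there is no depth.
- camera_info(name): a dict with "fx", "fy", "cx", "cy" (pixels), "cam_to_world" (4x4, takes a point from camera to world coordinates). Camera axes: x right, y down, z forward; pixel columns grow to the right and rows downward; lengths in m; the calibration is good to about 2 mm. The wrist camera is an equidistant fisheye: a pixel r from the principal point sees the ray r / f radians off the axis. A picture is of the moment at which its call begins: read the wrist's pose just before it. camera_info takes no time and is no camera call; for the wrist camera it gives the pose at the moment of the call.
- job_done(): hands the job in; it is judged then, once.
The state is a dict: "t": time; "joints": joint angles; "dq": joint speeds; "effort": joint torques, N m; "position": TCP position; "tcp_rot": TCP orientation; "contact_force": force on the tool from outside, world axes, zero at the start; "moment": the same for the moment, N m; "grip_width": opening from 0.0 (shut) to 1.0 (fully open); "grasp_force": force on a finger pad.
Only numpy, scipy, OpenCV 4.12 (cv2) and the standard library are available. Lean on these libraries where they do the work, as an engineer would, in place of code of your own. Each camera call takes 0.05 s, during which the arm holds its last target. There are 200 camera calls.

### The job

Lay the drawn 50 ml syringe in the hand-cranked press so that its finger flange sits in the slot behind the rear rest and its nozzle points out over the gauze, then crank clockwise until the pusher has driven the plunger fully home. Finally wind the crank back about one full turn so that the pusher stands clear and the syringe could be lifted out, and leave the syringe in the press. Do not disturb the gauze, the brown vial or the roll of tape.

Things in the scene. Friction and masses are not known exactly. Their poses are not given: they have to be found in the camera images.
- syringe: clear 50 ml syringe lying flat, 70 g, white plunger partly drawn. Barrel 30 mm diameter, 104 mm long; nozzle 20 mm long in front. Origin: underside of the barrel, half way along it; +x points to the nozzle, z up. Finger flange at the rear of the barrel, x = -56 to -52 mm, 44 mm wide (y), 30 mm high, flat below so that it does not roll. Grip it across the barrel near the origin.
- syringe_barrel (a point): centre of the barrel on its axis (15 mm above the syringe origin); axes as the syringe
- syringe_nozzle (a point): tip of the nozzle, 72 mm ahead of the barrel centre
- syringe_plunger (a joint): how far the plunger is drawn out, m: 0 = fully home, 0.034 to 0.044 at the start
- press: hand-cranked syringe press, fixed: aluminium base 76 x 312 mm, top at z = 14 mm; two white U-shaped barrel rests, a pusher on two rods, a white gearbox (78 x 66 mm, 90 mm high) with the crank on top. Origin on the worktop; its +y axis is the way the pusher drives and the nozzle must point, z up. Seat at y = +45 mm, crank axis at y = -165 mm
- press_seat (a point): where the barrel's centre belongs, 57 mm above the worktop; axes as the press. Rests at y = -50 to -36 and +32 to +44 mm from here, inner width 33 mm, bevelled mouths up to 13 mm above; between them the fingers are free down to 43 mm below. Flange slot behind the rear rest: y = -59 to -50 mm, 9 mm for the 4 mm flange, its rear wall bevelled backwards
- pusher_face (a point): middle of the pusher's black front face (32 mm diameter); axes as the press. It moves along press +y, 24 mm per crank turn; about 141 mm behind the seat when fully back, 79 mm behind it at the stop
- crank_axis (a point): point on the crank's vertical axis at the height of the knob's middle (130 mm)
- crank_knob (a point): middle of the upright black crank knob: 22 mm diameter, 44 mm high, spins freely on its pin, 45 mm from the crank axis. The steel crank arm's top is 23 mm below this point; nothing else near stands as high
- crank (a joint): crank angle, rad; grows clockwise seen from above, which drives the pusher towards the syringe; 0 = pusher fully back, 16.2 = stop, with the plunger of a seated syringe home. At 0 the knob lies on the press's -x side of the axis; it stays where it is left
- gauze_stack: white gauze stack 78 x 78 x 30 mm lying under the nozzle end of the press as a drip pad; origin at the centre of its underside
- vial_d: brown glass vial with a green cap, 46 mm diameter, 85 mm high; origin at the centre of its underside
- tape_roll: flat roll of white tape, 62 mm diameter, 13 mm high; origin at the centre of its underside
- syringe_thumb (a point): rear face of the plunger's thumb disc (29 mm diameter), on the syringe axis: 80 mm behind the barrel centre plus the plunger joint value
Things that resemble listed ones, but are neither listed nor needed, are in the scene too. There is more than one size of the syringe; the one meant has the size given above.

How it is judged:
By the outcome, as a careful person would: the job done as asked, in the order asked, and still so for the second after the job is handed in, with the robot touching nothing.
It also fails if it takes over 72 s, if anything falls off the work surface, if the arm or the gripper's body presses on something with over 40 N, if the wrist force passes 120 N, or if a joint passes its speed limit or range.

## Working session

There is one attempt and no reset: what is moved stays moved. The work goes in short steps, Python scripts to look and compute and a tool call to move; the robot and the scene stay as the last step left them, time stands still between calls to the robot, and variables do not carry over. Pictures are saved under pics/ and viewed, at most 10 in all, crops included, and the job is handed in when it is done.

Besides the shell and the picture viewer there is one more tool, called after "Call:" in YAML: its name, and indented under it one key for each argument. send_rows: Moves the arm, as the interface text tells. Shift numbers are shares of 30 mm and turn numbers shares of 0.15 rad, none past 1 either way. Its arguments: {"type":"object","properties":{"increments":{"type":"array"},"jaw":{"type":"number"},"grip_force":{"type":"number"}},"required":["increments"]}

```bash
mkdir -p pics; ls; python3 - <<'E'
from station import *
import cv2,numpy as np
s=get_state();print({k:np.round(v,3) for k,v in s.items()})
for n in("scene","top"):
    i=camera_info(n);print(n,i["fx"],i["fy"],i["cx"],i["cy"]);print(np.round(i["cam_to_world"],4).tolist())
    im=read_camera(n);cv2.imwrite(f"pics/{n}0.png",im[:,:,::-1])
E
```

```text
pics
{'t': np.float64(0.0), 'joints': array([-1.366,  0.6  , -0.003,  1.6  ,  0.002,  0.943, -0.08 ]), 'dq': array([-0.001, -0.001, -0.001, -0.002, -0.001,  0.   , -0.001]), 'effort': array([-0.0000e+00, -7.7647e+01,  1.5650e+00, -2.5800e+01,  1.2000e-02,
        9.0000e-03,  0.0000e+00]), 'position': array([0.202, 0.696, 0.249]), 'tcp_rot': array([-4.41e-01, -3.11e+00,  2.00e-03]), 'contact_force': array([-0.688,  0.118,  0.131]), 'moment': array([-0.011, -0.002, -0.01 ]), 'grasp_force': np.float64(0.0), 'grip_width': np.float64(0.998)}
scene 449.9192454569052 449.9192454569052 314.0121238312465 210.11218306029633
[[0.825, -0.3999, 0.3994, 0.0663], [-0.5652, -0.5842, 0.5825, -0.6302], [0.0003, -0.7063, -0.708, 0.855], [0.0, 0.0, 0.0, 1.0]]
top 427.95528296876125 427.95528296876125 319.7607645501394 196.82998813765386
[[-0.0213, -0.9889, 0.1471, 0.3526], [-0.9998, 0.0219, 0.0027, 0.0093], [-0.0059, -0.147, -0.9891, 1.1667], [0.0, 0.0, 0.0, 1.0]]
```

View pics/scene0.png

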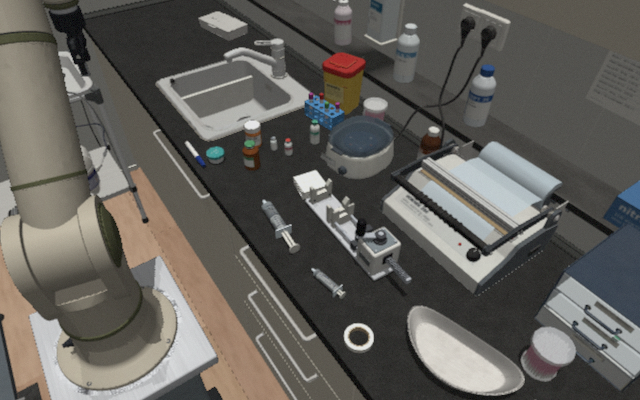

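View pics/top0.png

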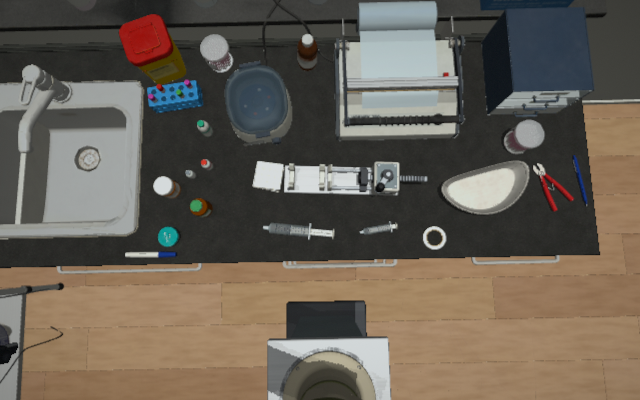

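The top view shows two candidate syringes: a large one at (300,230), about 70 px or 190 mm long, nozzle to the left, and a small one at (378,229), about 100 mm long. The 50 ml syringe is 72+80+~40 = 192 mm, so I choose the large one. The press is at (330,178), with the gauze at its left end (268,176) and the crank at (388,177). I'll check the choice in a close crop.

```bash
cat > h.py <<'E'
from station import *
import cv2,numpy as np
from scipy.spatial.transform import Rotation as R
def ray(n,uv,i=None):
    i=i or camera_info(n);T=np.array(i["cam_to_world"])
    d=np.array([(uv[0]-i["cx"])/i["fx"],(uv[1]-i["cy"])/i["fy"],1.])
    if n=="wrist":
        r=np.hypot(d[0],d[1]);d=np.array([d[0]/r*np.sin(r),d[1]/r*np.sin(r),np.cos(r)]) if r>1e-9 else d
    return T[:3,3],T[:3,:3]@d
def onz(n,uv,z,i=None):
    o,d=ray(n,uv,i);return o+d*(z-o[2])/d[2]
def proj(n,p,i=None):
    i=i or camera_info(n);T=np.array(i["cam_to_world"]);c=T[:3,:3].T@(np.array(p)-T[:3,3])
    if n=="wrist":
        th=np.arctan2(np.hypot(c[0],c[1]),c[2]);q=c[:2]/np.hypot(c[0],c[1])*th
    else:q=c[:2]/c[2]
    return np.array([i["cx"]+i["fx"]*q[0],i["cy"]+i["fy"]*q[1]])
E
python3 - <<'E'
from h import *
im=cv2.imread("pics/top0.png")[150:255,240:440]
cv2.imwrite("pics/topc.png",cv2.resize(im,None,fx=4,fy=4,interpolation=cv2.INTER_CUBIC))
for uv,z in (((264,228.5),.015),((334,233),.015),((388,177),.13)):print(onz("top",uv,z))
E
```

```text
[0.44102349 0.1643815  0.015     ]
[ 0.42484622 -0.02375138  0.015     ]
[ 0.55246114 -0.15704632  0.13      ]
```

View pics/topc.png

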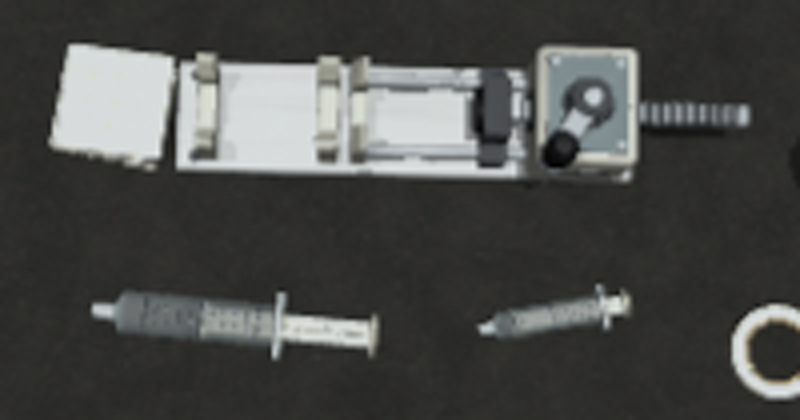

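The close crop shows the chosen syringe with its barrel from (118,311) to (279,325), flange at (279,325) and thumb at (375,334). The press rests are at x≈206 and 328 and the crank knob is at (561,150). The small syringe is clearly the wrong size. Next I plan the hover move above the chosen syringe.

```bash
cat >> h.py <<'E'
def yawpose(a): # tool down, tool y along world angle a
    y=np.array([np.cos(a),np.sin(a),0]);z=np.array([0,0,-1.]);x=np.cross(y,z)
    return R.from_matrix(np.c_[x,y,z])
def plan(p1,a1,n,p0=None,r0=None,nrot=None):
    s=get_state();p0=s["position"] if p0 is None else p0;r0=R.from_rotvec(s["tcp_rot"]) if r0 is None else r0
    nrot=nrot or n;r1=yawpose(a1);rv=(r0.inv()*r1).as_rotvec();dp=(np.array(p1)-p0)/n
    for k in range(n):
        r=r0*R.from_rotvec(rv*min(k/nrot,1));l=r.inv().apply(dp)/.03
        print(k,np.round(l,2).tolist(),np.round(rv/nrot/.15,2).tolist() if k<nrot else 0)
E
python3 - <<'E'
from h import *
a=onz("top",(240+92/4,150+309/4),.015);b=onz("top",(240+375/4,150+334/4),.015);f=onz("top",(240+279/4,150+325/4),.015)
print(a,b,f,np.linalg.norm(a-b),np.degrees(np.arctan2(*(a-b)[1::-1])))
plan([.44,.08,.26],np.arctan2(*(a-b)[1::-1])-np.pi/2,24,nrot=12)
# press from top: base edge, rests tops
for uv,z in(((178,172),.014),((530,178),.014),((206,57),.072),((205,157),.072),((328,60),.072),((329,158),.072),((561,150),.14),((594,98),.12)):print(onz("top",(240+uv[0]/4,150+uv[1]/4),z))
E
```

```text
[0.44445068 0.16707033 0.015     ] [ 0.42352026 -0.02304505  0.015     ] [0.43095449 0.04130725 0.015     ] 0.19126405999253615 83.71742291386057
0 [-0.56, -0.73, -0.01] [-0.0, 0.0, 0.78]
1 [-0.64, -0.66, -0.01] [-0.0, 0.0, 0.78]
2 [-0.71, -0.58, -0.01] [-0.0, 0.0, 0.78]
3 [-0.77, -0.5, -0.01] [-0.0, 0.0, 0.78]
4 [-0.82, -0.4, -0.01] [-0.0, 0.0, 0.78]
5 [-0.87, -0.3, -0.01] [-0.0, 0.0, 0.78]
6 [-0.9, -0.2, -0.01] [-0.0, 0.0, 0.78]
7 [-0.91, -0.1, -0.01] [-0.0, 0.0, 0.78]
8 [-0.92, 0.01, -0.01] [-0.0, 0.0, 0.78]
9 [-0.91, 0.12, -0.01] [-0.0, 0.0, 0.78]
10 [-0.89, 0.22, -0.01] [-0.0, 0.0, 0.78]
11 [-0.86, 0.33, -0.01] [-0.0, 0.0, 0.78]
12 [-0.81, 0.42, -0.01] 0
13 [-0.81, 0.42, -0.01] 0
14 [-0.81, 0.42, -0.01] 0
15 [-0.81, 0.42, -0.01] 0
16 [-0.81, 0.42, -0.01] 0
17 [-0.81, 0.42, -0.01] 0
18 [-0.81, 0.42, -0.01] 0
19 [-0.81, 0.42, -0.01] 0
20 [-0.81, 0.42, -0.01] 0
21 [-0.81, 0.42, -0.01] 0
22 [-0.81, 0.42, -0.01] 0
23 [-0.81, 0.42, -0.01] 0
[0.53675047 0.10835511 0.014     ]
[ 0.5272907  -0.13132496  0.014     ]
[0.60324092 0.08434943 0.072     ]
[0.5369433  0.08576484 0.072     ]
[0.59943108 0.00460362 0.072     ]
[0.53449666 0.00538708 0.072     ]
[ 0.5249867  -0.13546033  0.14      ]
[ 0.56069257 -0.16017706  0.12      ]
```

Call:
send_rows:
  increments:
    - {"linear":[-0.56,-0.73,0],"delta_rot":[0,0,0.78]}
    - {"linear":[-0.64,-0.66,0],"delta_rot":[0,0,0.78]}
    - {"linear":[-0.71,-0.58,0],"delta_rot":[0,0,0.78]}
    - {"linear":[-0.77,-0.5,0],"delta_rot":[0,0,0.78]}
    - {"linear":[-0.82,-0.4,0],"delta_rot":[0,0,0.78]}
    - {"linear":[-0.87,-0.3,0],"delta_rot":[0,0,0.78]}
    - {"linear":[-0.9,-0.2,0],"delta_rot":[0,0,0.78]}
    - {"linear":[-0.91,-0.1,0],"delta_rot":[0,0,0.78]}

```text
t: 0.9
position: [0.2811, 0.4895, 0.2501]
tcp_rot: [1.803, 2.573, -0.001]
contact_force: [0.4, 0.4, 0.4]
grip_width: 1.003
grasp_force: 0.0
```

Call:
send_rows:
  increments:
    - {"linear":[-0.92,0,0],"delta_rot":[0,0,0.78]}
    - {"linear":[-0.91,0.12,0],"delta_rot":[0,0,0.78]}
    - {"linear":[-0.89,0.22,0],"delta_rot":[0,0,0.78]}
    - {"linear":[-0.86,0.33,0],"delta_rot":[0,0,0.78]}
    - {"linear":[-0.81,0.42,0],"delta_rot":[0,0,0]}
    - {"linear":[-0.81,0.42,0],"delta_rot":[0,0,0]}
    - {"linear":[-0.81,0.42,0],"delta_rot":[0,0,0]}
    - {"linear":[-0.81,0.42,0],"delta_rot":[0,0,0]}

```text
t: 1.7
position: [0.359, 0.2843, 0.2502]
tcp_rot: [2.345, 2.09, -0.0]
contact_force: [0.7, -0.0, 1.1]
grip_width: 1.0
grasp_force: 0.0
```

Call:
send_rows:
  increments:
    - {"linear":[-0.81,0.42,0],"delta_rot":[0,0,0]}
    - {"linear":[-0.81,0.42,0],"delta_rot":[0,0,0]}
    - {"linear":[-0.81,0.42,0],"delta_rot":[0,0,0]}
    - {"linear":[-0.81,0.42,0],"delta_rot":[0,0,0]}
    - {"linear":[-0.81,0.42,0],"delta_rot":[0,0,0]}
    - {"linear":[-0.81,0.42,0],"delta_rot":[0,0,0]}
    - {"linear":[-0.81,0.42,0],"delta_rot":[0,0,0]}
    - {"linear":[-0.81,0.42,0],"delta_rot":[0,0,0]}

```text
t: 2.5
position: [0.4369, 0.0796, 0.2503]
tcp_rot: [-2.345, -2.09, 0.0]
contact_force: [0.9, -0.1, 0.5]
grip_width: 0.998
grasp_force: 0.0
```

```bash
python3 - <<'E'
from h import *
import pickle
s=get_state();print(s["t"],s["position"],s["joints"],s["contact_force"])
i=camera_info("wrist");im=read_camera("wrist")
pickle.dump(i,open("pics/w1.pkl","wb"));cv2.imwrite("pics/w1.png",im[:,:,::-1]);print(i)
E
```

```text
2.5 [0.43689707 0.07963139 0.25025672] [-0.67079213  0.28489103  0.46362233  2.23752268 -0.2069336   0.65837402
 -0.17370691] [ 0.89534839 -0.0767239   0.52479119]
{'fx': 309.70691628693146, 'fy': 309.70691628693146, 'cx': 316.7113733912206, 'cy': 199.79754748730534, 'cam_to_world': array([[ 9.93409408e-01, -1.09706082e-01, -3.32012688e-02,
         4.46194445e-01],
       [-1.14618945e-01, -9.52065308e-01, -2.83609145e-01,
         1.52113314e-01],
       [-4.96128136e-04,  2.85545487e-01, -9.58365029e-01,
         3.73166477e-01],
       [ 0.00000000e+00,  0.00000000e+00,  0.00000000e+00,
         1.00000000e+00]])}
```

View pics/w1.png

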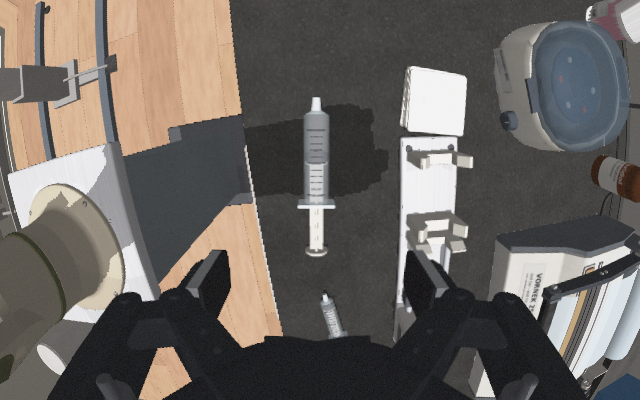

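The wrist view shows the 50 ml syringe with its nozzle tip at (316,97), flange at (317,204) and thumb at (317,254). The press rests are at (443,160) and (440,232), and the gauze is at (436,101). Next I measure the syringe and zoom in on the rests.

```bash
python3 - <<'E'
from h import *
import pickle
i=pickle.load(open("pics/w1.pkl","rb"))
g=lambda uv,z:onz("wrist",uv,z,i)
t=g((316,97),.015);b=g((317,256),.015);f1=g((298.5,204),.015);f2=g((335.5,204),.015);f=(f1+f2)/2
print(t,b,f,np.linalg.norm(t-b),np.linalg.norm(f1-f2),np.linalg.norm(t-f))
im=cv2.imread("pics/w1.png")
a=cv2.resize(im[120:265,380:485],None,fx=4,fy=4,interpolation=cv2.INTER_CUBIC)
c=cv2.resize(im[85:270,280:355],(300,580),interpolation=cv2.INTER_CUBIC)
cv2.imwrite("pics/w1c.png",np.hstack([a,c]));print(a.shape,c.shape)
E
```

```text
[0.44695423 0.16730153 0.015     ] [ 0.42548062 -0.02911447  0.015     ] [0.4335245  0.04079639 0.015     ] 0.19758633637997375 0.04488591411986321 0.12721599479749918
(580, 420, 3) (580, 300, 3)
```

View pics/w1c.png

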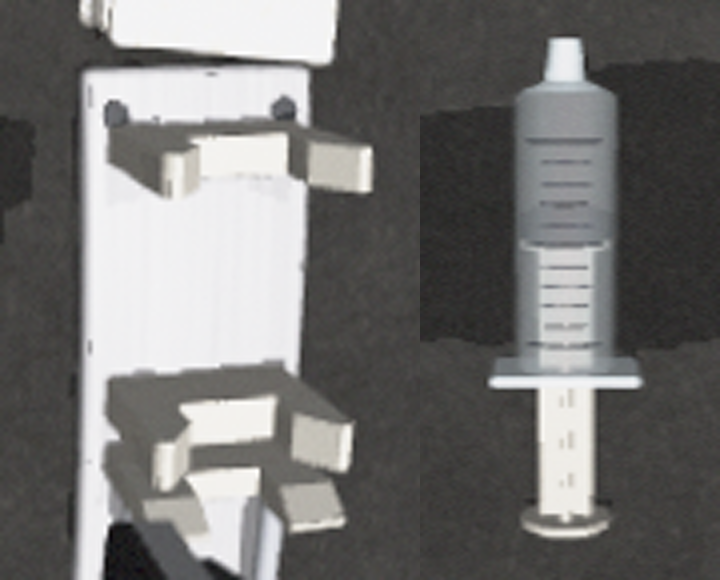

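The crop shows the front rest at crop (115–370,120–195), the rear rest at (110–350,370–470) and the slot wall behind it at (110–345,450–530). The syringe lies straight, nozzle up. I'll take one look from straight above the seat before grasping.

Call:
send_rows:
  increments:
    - {"linear":[-0.48,0.8,0],"delta_rot":[0,0,0]}
    - {"linear":[-0.48,0.8,0],"delta_rot":[0,0,0]}
    - {"linear":[-0.48,0.8,0],"delta_rot":[0,0,0]}
    - {"linear":[-0.48,0.8,0],"delta_rot":[0,0,0]}
    - {"linear":[-0.48,0.8,0],"delta_rot":[0,0,0]}
    - {"linear":[-0.48,0.8,0],"delta_rot":[0,0,0]}
    - {"linear":[0,0,0],"delta_rot":[0,0,0]}
    - {"linear":[0,0,0],"delta_rot":[0,0,0]}

```text
t: 3.35
position: [0.5695, -0.0218, 0.2498]
tcp_rot: [-2.346, -2.089, 0.002]
contact_force: [-0.0, 0.2, 0.3]
grip_width: 0.999
grasp_force: 0.0
```

```bash
python3 - <<'E'
from h import *
import pickle
s=get_state();print(s["t"],s["position"])
i=camera_info("wrist");im=read_camera("wrist")[:,:,::-1]
pickle.dump(i,open("pics/w2.pkl","wb"));cv2.imwrite("pics/w2.png",im);print(np.round(i["cam_to_world"][:3,3],3))
u=proj("wrist",[.57,.047,.05],i).astype(int);x,y=u[0]-100,u[1]-75;print(x,y)
cv2.imwrite("pics/w2c.png",cv2.resize(im[y:y+150,x:x+200],None,fx=4,fy=4,interpolation=cv2.INTER_CUBIC))
E
```

```text
3.35 [ 0.56954427 -0.02183517  0.24977519]
[0.579 0.051 0.373]
208 39
```

View pics/w2c.png

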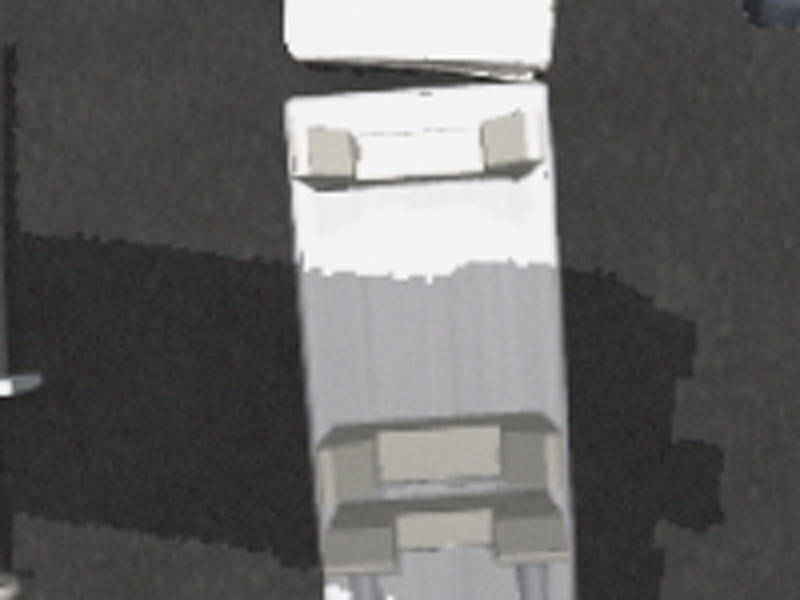

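The view from above the seat shows the front rest's inner edges at crop (357,155) and (483,148). The rear rest's inner edges are at (379,470) and (500,460), with the slot behind it at row ≈495 and the slot wall's mouth at about (395–495,530).

```bash
python3 - <<'E'
from h import *
import pickle
i=pickle.load(open("pics/w2.pkl","rb"))
g=lambda u,v,z:onz("wrist",(208+(u+.5)/4-.5,39+(v+.5)/4-.5),z,i)[:2]
def pr(n,a,b,z):
    A,B=g(*a,z),g(*b,z);print(n,np.round(A,4),np.round(B,4),"mid",np.round((A+B)/2,4),"w",round(np.linalg.norm(A-B),4))
pr("base front",(286,99),(547,84),.014)
pr("base low",(325,575),(575,562),.014)
pr("F bevel out",(308,153),(527,142),.07)
pr("F inner floor",(357,155),(483,148),.045)
pr("F front edge",(308,125),(527,113),.07)
pr("F rear edge",(308,180),(527,172),.07)
pr("R bevel out",(330,470),(550,460),.07)
pr("R inner",(379,470),(500,460),.045)
pr("R front edge",(333,445),(546,434),.07)
pr("R rear edge",(325,503),(555,490),.07)
E
```

```text
base front [0.5424 0.1105] [0.6166 0.106 ] mid [0.5795 0.1083] w 0.0744
base low [ 0.5357 -0.0302] [ 0.6102 -0.0348] mid [ 0.5729 -0.0325] w 0.0746
F bevel out [0.5518 0.087 ] [0.6043 0.0834] mid [0.5781 0.0852] w 0.0526
F inner floor [0.5622 0.0877] [0.5948 0.0857] mid [0.5785 0.0867] w 0.0327
F front edge [0.5526 0.0939] [0.6051 0.0906] mid [0.5789 0.0923] w 0.0526
F rear edge [0.551  0.0804] [0.6035 0.076 ] mid [0.5772 0.0782] w 0.0526
R bevel out [0.5473 0.0088] [0.6015 0.005 ] mid [0.5744 0.0069] w 0.0543
R inner [0.5577 0.0037] [0.5901 0.0027] mid [0.5739 0.0032] w 0.0324
R front edge [0.5489 0.0149] [0.6012 0.0116] mid [0.575  0.0132] w 0.0524
R rear edge [0.545  0.0007] [ 0.602  -0.0026] mid [ 0.5735 -0.001 ] w 0.0571
```

Call:
send_rows:
  increments:
    - {"linear":[0.425,-0.593,0.5],"delta_rot":[0,0,0]}
    - {"linear":[0.425,-0.593,0.5],"delta_rot":[0,0,0]}
    - {"linear":[0.425,-0.593,0.5],"delta_rot":[0,0,0]}
    - {"linear":[0.425,-0.593,0.5],"delta_rot":[0,0,0]}
    - {"linear":[0.425,-0.593,0.5],"delta_rot":[0,0,0]}
    - {"linear":[0.425,-0.593,0.5],"delta_rot":[0,0,0]}
    - {"linear":[0.425,-0.593,0.5],"delta_rot":[0,0,0]}
    - {"linear":[0.425,-0.593,0.5],"delta_rot":[0,0,0]}

```text
t: 4.2
position: [0.4385, 0.0973, 0.1301]
tcp_rot: [-2.344, -2.092, -0.0]
contact_force: [0.2, -0.1, -1.2]
grip_width: 1.002
grasp_force: 0.0
```

```bash
python3 - <<'E'
from h import *
s=get_state();print(s["t"],s["position"],np.degrees(np.arctan2(*R.from_rotvec(s["tcp_rot"]).as_matrix()[1::-1,1])))
i=camera_info("wrist");im=read_camera("wrist")[:,:,::-1].copy();cv2.imwrite("pics/w3.png",im)
d=np.array([np.cos(np.radians(83.95)),np.sin(np.radians(83.95)),0]);c=np.array([.4392,.095,.015])
for k in(.072,-.052):
    u=proj("wrist",c+d*k,i);print(u);cv2.circle(im,tuple(u.astype(int)),2,(0,0,255),-1)
cv2.imwrite("pics/w3c.png",im[:, 150:500])
E
```

```text
4.2 [0.43852769 0.09728728 0.13013108] -6.500254067164044
[316.09553898 114.38733869]
[317.30639103 262.18881127]
```

View pics/w3c.png

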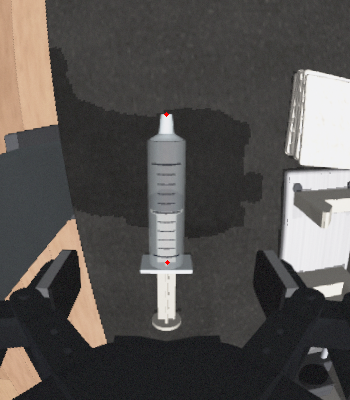

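The predicted points (red, at (166,114) and (167,262)) fall on the nozzle tip and the flange front, so the position fix holds. Descend and grip.

Call:
send_rows:
  increments:
    - {"linear":[-0.013,0,0.6],"delta_rot":[0,0,0]}
    - {"linear":[-0.013,0,0.6],"delta_rot":[0,0,0]}
    - {"linear":[-0.013,0,0.6],"delta_rot":[0,0,0]}
    - {"linear":[-0.013,0,0.6],"delta_rot":[0,0,0]}
    - {"linear":[-0.013,0,0.6],"delta_rot":[0,0,0]}
    - {"linear":[-0.013,0,0.6],"delta_rot":[0,0,0.05]}
    - {"linear":[0,0,0],"delta_rot":[0,0,0]}
    - {"linear":[0,0,0],"delta_rot":[0,0,0]}

```text
t: 5.05
position: [0.4398, 0.0948, 0.0329]
tcp_rot: [-2.346, -2.084, 0.005]
contact_force: [-0.1, 0.7, -0.1]
grip_width: 1.003
grasp_force: 0.0
```

Call:
send_rows:
  increments:
    - {"linear":[0,0,0],"delta_rot":[0,0,0]}
    - {"linear":[0,0,0],"delta_rot":[0,0,0]}
    - {"linear":[0,0,0],"delta_rot":[0,0,0]}
    - {"linear":[0,0,0],"delta_rot":[0,0,0]}
    - {"linear":[0,0,0],"delta_rot":[0,0,0]}
    - {"linear":[0,0,0],"delta_rot":[0,0,0]}
    - {"linear":[0,0,0],"delta_rot":[0,0,0]}
    - {"linear":[0,0,0],"delta_rot":[0,0,0]}
  jaw: 0
  grip_force: 35

```text
t: 5.85
position: [0.4402, 0.0946, 0.0331]
tcp_rot: [-2.347, -2.083, 0.003]
contact_force: [0.2, -0.1, 9.3]
grip_width: 0.333
grasp_force: 33.9
```

```bash
python3 - <<'E'
from h import *
s=get_state();print(np.round(s["joints"],3),s["contact_force"],s["moment"],s["grip_width"])
print(R.from_rotvec(s["tcp_rot"]).as_matrix().round(3))
E
```

```text
[-0.415  0.699  0.116  2.375 -0.811  0.107  0.363] [ 0.23836589 -0.11380988  9.30595241] [ 0.03510943  0.18477703 -0.1034424 ] 0.33283344764679634
[[ 0.119  0.993 -0.004]
 [ 0.993 -0.119  0.002]
 [ 0.001 -0.004 -1.   ]]
```

Joint 6 is at its limit at this short radius, so the grip is about 5 mm above the barrel axis. I'll draw the syringe 35 mm outward along the table at low grip, then regrip lower.

Call:
send_rows:
  increments:
    - {"linear":[0,0.1,0],"delta_rot":[0,0,0]}
    - {"linear":[0,0.18,0],"delta_rot":[0,0,0]}
    - {"linear":[0,0.18,0],"delta_rot":[0,0,0]}
    - {"linear":[0,0.18,0],"delta_rot":[0,0,0]}
    - {"linear":[0,0.18,0],"delta_rot":[0,0,0]}
    - {"linear":[0,0.18,0],"delta_rot":[0,0,0]}
    - {"linear":[0,0.18,0],"delta_rot":[0,0,0]}
    - {"linear":[0,0,0],"delta_rot":[0,0,0]}
  grip_force: 20

```text
t: 6.65
position: [0.4743, 0.0905, 0.0331]
tcp_rot: [-2.345, -2.082, 0.005]
contact_force: [-3.3, 1.5, 14.1]
grip_width: 0.333
grasp_force: 34.3
```

```bash
python3 - <<'E'
from h import *
s=get_state();print(np.round(s["joints"],3),s["position"],s["contact_force"],s["grip_width"])
print(R.from_rotvec(s["tcp_rot"]).as_matrix().round(3))
E
```

```text
[-0.439  0.715  0.2    2.304 -0.776  0.192  0.361] [0.47427259 0.09052345 0.03307116] [-3.2798854   1.49899751 14.07055637] 0.33259128909777685
[[ 0.119  0.993 -0.006]
 [ 0.993 -0.119  0.002]
 [ 0.001 -0.007 -1.   ]]
```

Call:
send_rows:
  increments:
    - {"linear":[0,0,0],"delta_rot":[0,0,0]}
    - {"linear":[0,0,0],"delta_rot":[0,0,0]}
    - {"linear":[0,0,0],"delta_rot":[0,0,0]}
    - {"linear":[0,0,0.09],"delta_rot":[0,0,0]}
    - {"linear":[0,0,0.09],"delta_rot":[0,0,0]}
    - {"linear":[0,0,0.09],"delta_rot":[0,0,0]}
    - {"linear":[0,0,0.09],"delta_rot":[0,0,0]}
    - {"linear":[0,0,0],"delta_rot":[0,0,0]}
  jaw: 0.48

```text
t: 7.45
position: [0.4751, 0.0903, 0.0212]
tcp_rot: [-2.346, -2.083, 0.005]
contact_force: [0.1, 0.4, -0.2]
grip_width: 0.482
grasp_force: 0.0
```

Call:
send_rows:
  increments:
    - {"linear":[0,0,0],"delta_rot":[0,0,0]}
    - {"linear":[0,0,0],"delta_rot":[0,0,0]}
    - {"linear":[0,0,0],"delta_rot":[0,0,0]}
    - {"linear":[0,0,0],"delta_rot":[0,0,0]}
    - {"linear":[0,0,0],"delta_rot":[0,0,0]}
    - {"linear":[0,0,0],"delta_rot":[0,0,0]}
    - {"linear":[0,0,0],"delta_rot":[0,0,0]}
    - {"linear":[0,0,0],"delta_rot":[0,0,0]}
  jaw: 0
  grip_force: 40

```text
t: 8.25
position: [0.4752, 0.0903, 0.0217]
tcp_rot: [-2.347, -2.083, 0.004]
contact_force: [0.0, -0.4, 2.5]
grip_width: 0.335
grasp_force: 39.4
```

Call:
send_rows:
  increments:
    - {"linear":[0,0,-0.3],"delta_rot":[0,0,0]}
    - {"linear":[0,0,-0.55],"delta_rot":[0,0,0]}
    - {"linear":[0,0,-0.55],"delta_rot":[0,0,0]}
    - {"linear":[0,0,-0.55],"delta_rot":[0,0,0]}
    - {"linear":[0,0,-0.55],"delta_rot":[0,0,0]}
    - {"linear":[0,0,-0.55],"delta_rot":[0,0,0]}
    - {"linear":[0,0,-0.55],"delta_rot":[0,0,0]}
    - {"linear":[0,0,0],"delta_rot":[0,0,0]}

```text
t: 9.05
position: [0.4763, 0.0906, 0.1315]
tcp_rot: [-2.347, -2.084, 0.0]
contact_force: [0.4, -0.5, 0.3]
grip_width: 0.335
grasp_force: 39.4
```

```bash
python3 - <<'E'
from h import *
s=get_state();p=s["position"];print(s["t"],p,s["contact_force"],s["grip_width"])
M=R.from_rotvec(s["tcp_rot"]).as_matrix();print(M.round(3))
i=camera_info("wrist");im=read_camera("wrist")[:,:,::-1].copy();cv2.imwrite("pics/w4.png",im)
c=p+M@[0,0,.0065]
for k in(.072,.052,-.052):
    u=proj("wrist",c+M@[k,0,0],i);print(u);cv2.circle(im,tuple(u.astype(int)),2,(0,0,255),-1)
cv2.imwrite("pics/w4c.png",cv2.resize(im[80:380,180:460],None,fx=2,fy=2))
E
```

```text
9.05 [0.47632668 0.09059782 0.13154679] [ 0.36363094 -0.45443244  0.31096167] 0.3352993978860656
[[ 0.118  0.993 -0.002]
 [ 0.993 -0.118  0.002]
 [ 0.002 -0.002 -1.   ]]
[314.57576311 112.71812485]
[314.62410224 160.1314103 ]
[315.13003623 348.06790169]
```

View pics/w4c.png

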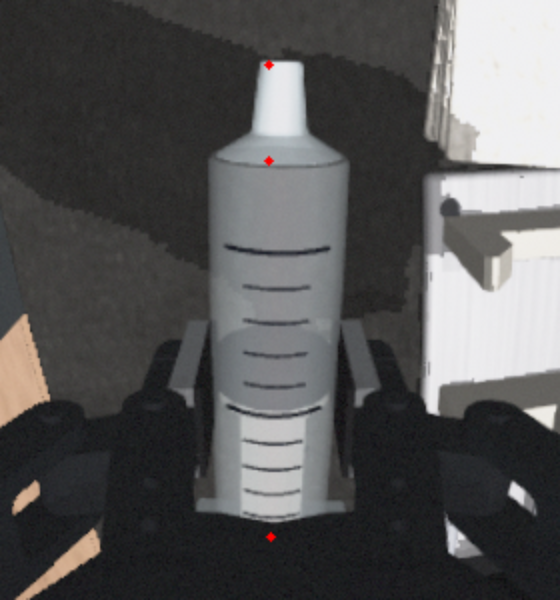

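The view shows the syringe held straight in the gripper, with the tip at crop (282,62). The barrel and both fingers appear about 3 px right of the projected TCP, which is the camera bias, so the barrel is centred between the pads. I move above the press and will align it against the visible rest posts.

Call:
send_rows:
  increments:
    - {"linear":[-0.1,0.35,0],"delta_rot":[0,0,0]}
    - {"linear":[-0.19,0.62,0],"delta_rot":[0,0,0]}
    - {"linear":[-0.19,0.62,0],"delta_rot":[0,0,0]}
    - {"linear":[-0.19,0.62,0],"delta_rot":[0,0,0]}
    - {"linear":[-0.19,0.62,0],"delta_rot":[0,0,0]}
    - {"linear":[-0.19,0.61,0.2],"delta_rot":[0,0,-0.45]}
    - {"linear":[0,0,0.4],"delta_rot":[0,0,0]}
    - {"linear":[0,0,0.2],"delta_rot":[0,0,0]}

```text
t: 9.9
position: [0.5737, 0.0462, 0.1032]
tcp_rot: [-2.276, -2.158, 0.007]
contact_force: [-1.0, 0.2, -1.3]
grip_width: 0.332
grasp_force: 39.4
```

```bash
python3 - <<'E'
from h import *
s=get_state();p=s["position"];print(s["t"],p,s["contact_force"],s["grip_width"])
M=R.from_rotvec(s["tcp_rot"]).as_matrix();print(M.round(3))
i=camera_info("wrist");im=read_camera("wrist")[:,:,::-1].copy();cv2.imwrite("pics/w5.png",im)
a=cv2.resize(im[70:370,180:480],(600,600),interpolation=cv2.INTER_CUBIC)
cv2.imwrite("pics/w5c.png",a)
import pickle;pickle.dump(i,open("pics/w5.pkl","wb"))
E
```

```text
9.9 [0.57368838 0.04624002 0.10323142] [-0.96036918  0.21814909 -1.3466768 ] 0.3316775094212303
[[ 0.053  0.999 -0.007]
 [ 0.999 -0.053  0.001]
 [ 0.001 -0.007 -1.   ]]
```

View pics/w5c.png

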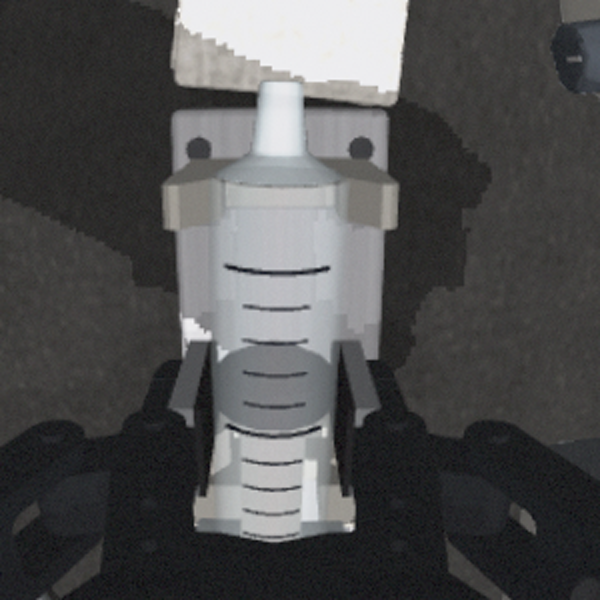

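The view shows the barrel centred in the rests: barrel centre at column 281, rest corners at 164 and 398 (mid 281). The base's front edge is level, so the yaw is right too. Now I check the position along the axis numerically.

```bash
python3 - <<'E'
from h import *
import pickle
i=pickle.load(open("pics/w5.pkl","rb"))
g=lambda u,v,z:onz("wrist",(180+(u+.5)/2-.5,70+(v+.5)/2-.5),z,i)
p=np.array([.5737,.0462,.1032]);d=np.array([.053,.999,0])
f=lambda n,u,v,z:print(n,round(float((g(u,v,z)-p)@d)*1e3,1))
f("tip(72)",281,82,.0965);f("tip top",281,82,.1)
for v in(183,187):f("rest front edge top(44)",190,v,.07)
for v in(226,230):f("rest rear edge top(32)",190,v,.07)
f("base front",281,112,.014);f("base front w",172,112,.014)
i=pickle.load(open("pics/w2.pkl","rb"))
print((onz("wrist",(208+417/4,39+91/4),.014,i)-p)@d)
im=cv2.imread("pics/w5.png")
for c in(195,200,205,245,250):print(c,im[150:190,c].mean(1).astype(int).tolist())
E
```

```text
tip(72) 72.8
tip top 72.8
rest front edge top(44) 47.2
rest front edge top(44) 46.1
rest rear edge top(32) 35.8
rest rear edge top(32) 34.7
base front 62.4
base front w 62.9
0.061387360774954075
195 [40, 42, 42, 39, 37, 44, 40, 41, 38, 40, 47, 41, 45, 42, 44, 47, 42, 37, 42, 40, 43, 43, 43, 52, 59, 59, 57, 59, 55, 57, 57, 60, 60, 59, 61, 63, 67, 67, 64, 61]
200 [45, 34, 44, 36, 40, 43, 46, 41, 36, 42, 42, 42, 39, 39, 38, 39, 40, 40, 42, 44, 44, 41, 38, 40, 42, 44, 56, 54, 62, 61, 63, 56, 58, 63, 63, 62, 59, 62, 61, 61]
205 [39, 43, 43, 44, 43, 40, 41, 41, 38, 43, 41, 42, 43, 43, 40, 40, 43, 40, 44, 42, 44, 41, 38, 42, 43, 46, 47, 49, 48, 48, 56, 66, 60, 63, 60, 58, 59, 60, 59, 59]
245 [46, 44, 34, 47, 42, 45, 45, 36, 45, 40, 45, 43, 42, 43, 39, 43, 41, 41, 43, 38, 37, 42, 43, 47, 41, 37, 45, 38, 40, 45, 41, 42, 40, 42, 41, 44, 47, 41, 42, 42]
250 [41, 46, 46, 39, 41, 43, 44, 42, 44, 44, 43, 39, 42, 39, 46, 43, 41, 42, 42, 45, 45, 48, 40, 41, 44, 35, 44, 43, 46, 41, 48, 44, 47, 49, 51, 48, 45, 44, 40, 43]
```

Call:
send_rows:
  increments:
    - {"linear":[0.04,0,0],"delta_rot":[0,0,0]}
    - {"linear":[0,0,0.15],"delta_rot":[0.02,0,0]}
    - {"linear":[0,0,0.17],"delta_rot":[0.02,0,0]}
    - {"linear":[0,0,0.17],"delta_rot":[0,0,0]}
    - {"linear":[0,0,0.17],"delta_rot":[0,0,0]}
    - {"linear":[0,0,0.17],"delta_rot":[0,0,0]}
    - {"linear":[0,0,0.17],"delta_rot":[0,0,0]}
    - {"linear":[0,0,0],"delta_rot":[0,0,0]}

```text
t: 10.75
position: [0.5738, 0.0479, 0.0744]
tcp_rot: [-2.271, -2.158, 0.012]
contact_force: [0.0, 0.5, -0.9]
grip_width: 0.336
grasp_force: 39.4
```

```bash
python3 - <<'E'
from h import *
s=get_state();p=s["position"];print(s["t"],p,s["contact_force"],s["moment"],s["grip_width"])
print(R.from_rotvec(s["tcp_rot"]).as_matrix().round(4))
i=camera_info("wrist");im=read_camera("wrist")[:,:,::-1];cv2.imwrite("pics/w6.png",im)
E
```

```text
10.75 [0.57379293 0.04793448 0.07438342] [ 0.02034358  0.51649275 -0.86022581] [ 0.02148339 -0.00426001 -0.03939946] 0.336476203131131
[[ 5.140e-02  9.986e-01 -1.160e-02]
 [ 9.987e-01 -5.130e-02  1.300e-03]
 [ 7.000e-04 -1.160e-02 -9.999e-01]]
```

Call:
send_rows:
  increments:
    - {"linear":[-0.013,0,0],"delta_rot":[-0.04,0,0]}
    - {"linear":[0,0,0.06],"delta_rot":[-0.04,0,0]}
    - {"linear":[0,0,0.06],"delta_rot":[0,0,0]}
    - {"linear":[0,0,0.06],"delta_rot":[0,0,0]}
    - {"linear":[0,0,0.06],"delta_rot":[0,0,0]}
    - {"linear":[0,0,0.06],"delta_rot":[0,0,0]}
    - {"linear":[0,0,0],"delta_rot":[0,0,0]}
    - {"linear":[0,0,0],"delta_rot":[0,0,0]}

```text
t: 11.6
position: [0.5745, 0.0476, 0.0661]
tcp_rot: [2.277, 2.163, 0.003]
contact_force: [1.3, -0.6, -0.2]
grip_width: 0.335
grasp_force: 39.3
```

```bash
python3 - <<'E'
from h import *
s=get_state();p=s["position"];print(s["t"],p,s["contact_force"],s["moment"],s["grip_width"])
E
```

```text
11.6 [0.57451437 0.04757384 0.06614822] [ 1.33319879 -0.61420637 -0.21566735] [-0.02233989 -0.36593147  0.07446297] 0.3350956646796277
```

Call:
send_rows:
  increments:
    - {"linear":[0,0,0.03],"delta_rot":[0,0,0]}
    - {"linear":[0,0,0.03],"delta_rot":[0,0,0]}
    - {"linear":[0,0,0.03],"delta_rot":[0,0,0]}
    - {"linear":[0,0,0.02],"delta_rot":[0,0,0]}
    - {"linear":[0,0,0],"delta_rot":[0,0,0]}
    - {"linear":[0,0,0],"delta_rot":[0,0,0]}
    - {"linear":[0,0,0],"delta_rot":[0,0,0]}
    - {"linear":[0,0,0],"delta_rot":[0,0,0]}

```text
t: 12.4
position: [0.5747, 0.0475, 0.0636]
tcp_rot: [2.277, 2.163, 0.004]
contact_force: [1.5, -0.8, 8.7]
grip_width: 0.335
grasp_force: 40.2
```

```bash
python3 - <<'E'
from h import *
s=get_state();p=s["position"];print(s["t"],p,s["contact_force"],s["moment"],s["grip_width"])
E
```

```text
12.4 [0.57467991 0.04748828 0.06357134] [ 1.47099618 -0.82843985  8.68777445] [-0.06195401 -0.21686973  0.1469031 ] 0.3349356695232452
```

Contact came at TCP z = 0.0636, exactly the seated height. Release and lift.

Call:
send_rows:
  increments:
    - {"linear":[0,0,0],"delta_rot":[0,0,0]}
    - {"linear":[0,0,0],"delta_rot":[0,0,0]}
    - {"linear":[0,0,0],"delta_rot":[0,0,0]}
    - {"linear":[0,0,-0.2],"delta_rot":[0,0,0]}
    - {"linear":[0,0,-0.7],"delta_rot":[0,0,0]}
    - {"linear":[0,0,-1],"delta_rot":[0,0,0]}
    - {"linear":[0,0,-1],"delta_rot":[0,0,0]}
    - {"linear":[0,0,-1],"delta_rot":[0,0,0]}
  jaw: 0.6

```text
t: 13.2
position: [0.5735, 0.0474, 0.1811]
tcp_rot: [2.278, 2.163, 0.001]
contact_force: [0.1, 0.9, 0.2]
grip_width: 0.6
grasp_force: 0.0
```

```bash
python3 - <<'E'
from h import *
import pickle
s=get_state();p=s["position"];print(s["t"],p,s["contact_force"],s["grip_width"])
for n in("wrist","top","scene"):
    i=camera_info(n);im=read_camera(n)[:,:,::-1];cv2.imwrite(f"pics/{n}7.png",im);pickle.dump(i,open(f"pics/{n}7.pkl","wb"))
d=np.array([.051,.9987,0]);seat=np.array([.5747,.048,.057])
for n in("wrist","top","scene"):
    print(n,[proj(n,q).round(1).tolist() for q in(seat+d*.072,seat,seat-d*.054,seat-d*.12,[.5658-.045,-.163,.13],[.5658,-.163,.13])])
E
```

```text
13.2 [0.57352317 0.04741654 0.18114339] [0.11274885 0.90970612 0.17821331] 0.5997521352001928
wrist [[314.9, 111.3], [315.0, 198.9], [315.1, 256.9], [315.3, 315.3], [272.2, 426.0], [317.5, 426.2]]
top [[278.6, 175.0], [305.8, 175.8], [326.2, 176.3], [351.2, 177.0], [391.0, 189.6], [390.2, 171.6]]
scene [[313.3, 180.5], [327.9, 196.2], [339.5, 208.8], [354.6, 225.2], [365.5, 236.8], [381.5, 228.1]]
```

Call:
send_rows:
  increments:
    - {"linear":[-0.8,0.03,-0.5],"delta_rot":[0,0,0]}
    - {"linear":[-1,0.03,-0.5],"delta_rot":[0,0,0]}
    - {"linear":[-1,0.03,-0.5],"delta_rot":[0,0,0]}
    - {"linear":[-1,0.03,-0.5],"delta_rot":[0,0,0]}
    - {"linear":[-1,0.03,-0.3],"delta_rot":[0,0,0]}
    - {"linear":[-1,0.03,0],"delta_rot":[0,0,0]}
    - {"linear":[-1,0.03,0],"delta_rot":[0,0,0]}
    - {"linear":[-1,0.03,0],"delta_rot":[0,0,0]}

```text
t: 14.15
position: [0.568, -0.1885, 0.2481]
tcp_rot: [-2.278, -2.162, -0.001]
contact_force: [-0.1, 0.4, -0.4]
grip_width: 0.6
grasp_force: 0.0
```

```bash
python3 - <<'E'
from h import *
import pickle
s=get_state();p=s["position"];print(s["t"],p,s["contact_force"],s["grip_width"])
n="wrist";i=camera_info(n);im=read_camera(n)[:,:,::-1];cv2.imwrite(f"pics/{n}8.png",im);pickle.dump(i,open(f"pics/{n}8.pkl","wb"))
u=proj(n,[.5658,-.163,.13],i).astype(int);print(u)
x,y=max(u[0]-75,0),min(max(u[1]-75,0),250);print(x,y)
up=lambda a,w,h:cv2.resize(a,(w,h),interpolation=cv2.INTER_CUBIC)
A=cv2.imread("pics/wrist7.png")[95:345,250:380];T=cv2.imread("pics/top7.png")[150:205,255:405]
can=np.zeros((600,800,3),np.uint8)
can[:500,:260]=up(A,260,500);can[:450,270:720]=up(im[y:y+150,x:x+150],450,450);can[455:600,270:665]=up(T,395,145)
cv2.imwrite("pics/comp.png",can)
E
```

```text
14.15 [ 0.56803712 -0.1884608   0.24806434] [-0.14338037  0.42233423 -0.4103972 ] 0.6003147197484761
[311 170]
236 95
```

View pics/comp.png

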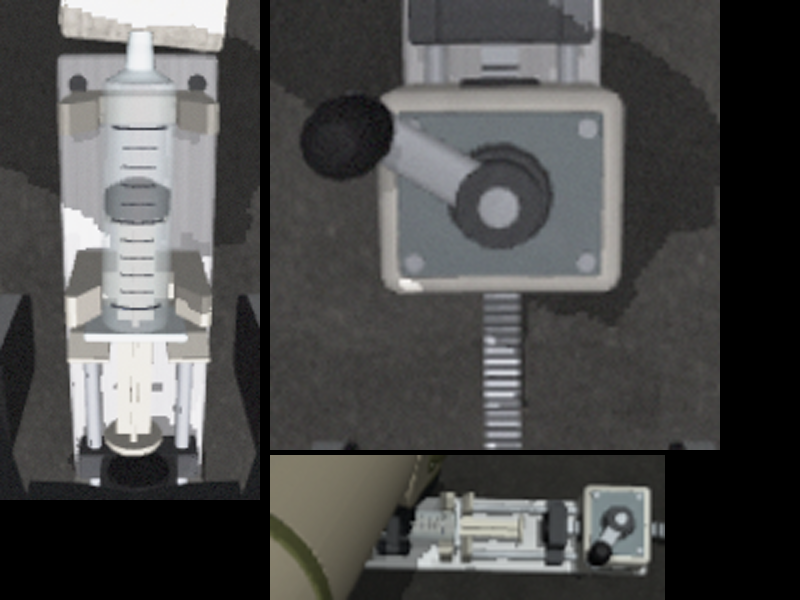

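The composite shows the syringe seated: its flange is in the slot (left panel, row 338) and the thumb disc is just ahead of the pusher. In the crank panel the knob is at (347,137) and the hub bolt at (499,207).

```bash
python3 - <<'E'
from h import *
import pickle
i=pickle.load(open("pics/wrist8.pkl","rb"))
g=lambda u,v,z:onz("wrist",(236+(u-270+.5)/3-.5,95+(v+.5)/3-.5),z,i)
k=g(347,137,.13);print("knob",k)
for z in(.107,.112,.118,.125):
    h=g(499,207,z);print(z,h,np.linalg.norm((k-h)[:2]))
q=[g(u,v,.09) for u,v in((413,122),(588,128),(415,264),(587,262))];print(np.mean(q,0),[a.round(4).tolist() for a in q])
im=cv2.imread("pics/wrist8.png");m=(im.max(2)<38).astype(np.uint8)[110:170,240:292]
n,l,st,ce=cv2.connectedComponentsWithStats(m);b=1+st[1:,4].argmax();print(st[b],ce[b]+[240,110],"mean-> ",onz("wrist",ce[b]+[240,110],.13,i))
x,y,w,h=st[b][:4];print(onz("wrist",(240+x+w/2-.5,110+y+h/2-.5),.13,i))
E
```

```text
knob [ 0.52811615 -0.13628496  0.13      ]
0.107 [ 0.56628248 -0.16129522  0.107     ] 0.045630925999329185
0.112 [ 0.56640672 -0.16043257  0.112     ] 0.045268911450878586
0.118 [ 0.56655581 -0.15939738  0.118     ] 0.0448529958508074
0.125 [ 0.56672975 -0.15818966  0.125     ] 0.044393985221238594
[ 0.56657204 -0.16036319  0.09      ] [[0.5413, -0.1365, 0.09], [0.5941, -0.1412, 0.09], [0.5387, -0.1808, 0.09], [0.5922, -0.1829, 0.09]]
[  6  16  31  29 512] [262.16210938 139.38085938] mean->  [ 0.52883913 -0.13558104  0.13      ]
[ 0.52787088 -0.13600113  0.13      ]
```

Call:
send_rows:
  increments:
    - {"linear":[0.55,-0.5,0],"delta_rot":[0,0,0]}
    - {"linear":[0.55,-0.5,0],"delta_rot":[0,0,0]}
    - {"linear":[0.54,-0.49,0],"delta_rot":[0,0,0]}
    - {"linear":[0,0,0.76],"delta_rot":[0,0,0]}
    - {"linear":[0,0,0.76],"delta_rot":[0,0,0]}
    - {"linear":[0,0,0.76],"delta_rot":[0,0,0]}
    - {"linear":[0,0,0.76],"delta_rot":[0,0,0]}
    - {"linear":[0,0,0.74],"delta_rot":[0,0,0]}

```text
t: 15.0
position: [0.5262, -0.1355, 0.1338]
tcp_rot: [-2.278, -2.163, -0.001]
contact_force: [0.4, -0.3, 0.3]
grip_width: 0.596
grasp_force: 0.0
```

Call:
send_rows:
  increments:
    - {"linear":[0,0,0],"delta_rot":[0,0,0]}
    - {"linear":[0,0,0],"delta_rot":[0,0,0]}
    - {"linear":[0,0,0],"delta_rot":[0,0,0]}
    - {"linear":[0,0,0],"delta_rot":[0,0,0]}
    - {"linear":[0,0,0],"delta_rot":[0,0,0]}
    - {"linear":[0,0,0],"delta_rot":[0,0,0]}
    - {"linear":[0,0,0],"delta_rot":[0,0,0]}
    - {"linear":[0,0,0],"delta_rot":[0,0,0]}
  jaw: 0
  grip_force: 60

```text
t: 15.8
position: [0.5275, -0.1352, 0.1355]
tcp_rot: [2.277, 2.163, 0.003]
contact_force: [1.9, -2.5, -5.3]
grip_width: 0.229
grasp_force: 59.6
```

```bash
cat >> h.py <<'E'
def circ(c,step,n,r=.045):
    s=get_state();p=s["position"];M=R.from_rotvec(s["tcp_rot"]).as_matrix();print("t",s["t"],"p",p.round(4),"F",s["contact_force"].round(1),"w",round(s["grip_width"],3))
    d=p[:2]-c;f=np.arctan2(d[1],d[0]);print("phi",round(np.degrees(f),1),"r",round(np.hypot(*d),4),"tilt",M[:,2].round(3))
    q=lambda k:np.array(c)+r*np.array([np.cos(f-k*step),np.sin(f-k*step)])
    for k in range(n):
        v=q(k+1)-(q(k) if k else p[:2]);l=M.T@[v[0],v[1],0]/.03;print(np.round(l,2).tolist())
E
python3 - <<'E'
from h import *
circ([.5645,-.161],.2,16)
E
```

```text
t 15.8 p [ 0.5275 -0.1352  0.1355] F [ 1.9 -2.5 -5.3] w 0.229
phi 145.1 r 0.0451 tilt [ 0.002  0.001 -1.   ]
[0.23, 0.19, 0.0]
[0.2, 0.23, 0.0]
[0.15, 0.26, 0.0]
[0.09, 0.28, 0.0]
[0.03, 0.3, 0.0]
[-0.03, 0.3, 0.0]
[-0.08, 0.29, 0.0]
[-0.14, 0.26, 0.0]
[-0.19, 0.23, 0.0]
[-0.23, 0.19, 0.0]
[-0.27, 0.14, 0.0]
[-0.29, 0.08, 0.0]
[-0.3, 0.03, -0.0]
[-0.3, -0.03, -0.0]
[-0.28, -0.09, -0.0]
[-0.26, -0.15, -0.0]
```

Call:
send_rows:
  increments:
    - {"linear":[0.23,0.19,0],"delta_rot":[0,0,0]}
    - {"linear":[0.2,0.23,0],"delta_rot":[0,0,0]}
    - {"linear":[0.15,0.26,0],"delta_rot":[0,0,0]}
    - {"linear":[0.09,0.28,0],"delta_rot":[0,0,0]}
    - {"linear":[0.03,0.3,0],"delta_rot":[0,0,0]}
    - {"linear":[-0.03,0.3,0],"delta_rot":[0,0,0]}
    - {"linear":[-0.08,0.29,0],"delta_rot":[0,0,0]}
    - {"linear":[-0.14,0.26,0],"delta_rot":[0,0,0]}

```text
t: 16.6
position: [0.5927, -0.1242, 0.1355]
tcp_rot: [2.276, 2.165, 0.005]
contact_force: [2.1, 3.8, 2.6]
grip_width: 0.229
grasp_force: 60.4
```

```bash
python3 - <<'E'
from h import *
circ([.5645,-.161],.2,16)
E
```

```text
t 16.6 p [ 0.5927 -0.1242  0.1355] F [2.1 3.8 2.6] w 0.229
phi 52.5 r 0.0464 tilt [ 0.003  0.002 -1.   ]
[-0.23, 0.2, 0.0]
[-0.24, 0.19, 0.0]
[-0.27, 0.13, -0.0]
[-0.29, 0.08, -0.0]
[-0.3, 0.02, -0.0]
[-0.3, -0.04, -0.0]
[-0.28, -0.1, -0.0]
[-0.26, -0.15, -0.0]
[-0.22, -0.2, -0.0]
[-0.18, -0.24, -0.0]
[-0.13, -0.27, -0.0]
[-0.07, -0.29, -0.0]
[-0.01, -0.3, -0.0]
[0.05, -0.3, -0.0]
[0.11, -0.28, -0.0]
[0.16, -0.25, -0.0]
```

Call:
send_rows:
  increments:
    - {"linear":[-0.21,0.21,0],"delta_rot":[0,0,0]}
    - {"linear":[-0.24,0.19,0],"delta_rot":[0,0,0]}
    - {"linear":[-0.27,0.13,0],"delta_rot":[0,0,0]}
    - {"linear":[-0.29,0.08,0],"delta_rot":[0,0,0]}
    - {"linear":[-0.3,0.02,0],"delta_rot":[0,0,0]}
    - {"linear":[-0.3,-0.04,0],"delta_rot":[0,0,0]}
    - {"linear":[-0.28,-0.1,0],"delta_rot":[0,0,0]}
    - {"linear":[-0.26,-0.15,0],"delta_rot":[0,0,0]}

```text
t: 17.4
position: [0.5974, -0.1912, 0.1354]
tcp_rot: [2.278, 2.162, 0.002]
contact_force: [0.7, 0.2, 4.4]
grip_width: 0.227
grasp_force: 60.5
```

Call:
send_rows:
  increments:
    - {"linear":[-0.22,-0.2,0],"delta_rot":[0,0,0]}
    - {"linear":[-0.18,-0.24,0],"delta_rot":[0,0,0]}
    - {"linear":[-0.13,-0.27,0],"delta_rot":[0,0,0]}
    - {"linear":[-0.07,-0.29,0],"delta_rot":[0,0,0]}
    - {"linear":[-0.01,-0.3,0],"delta_rot":[0,0,0]}
    - {"linear":[0.05,-0.3,0],"delta_rot":[0,0,0]}
    - {"linear":[0.11,-0.28,0],"delta_rot":[0,0,0]}
    - {"linear":[0.16,-0.25,0],"delta_rot":[0,0,0]}

```text
t: 18.2
position: [0.5339, -0.1926, 0.1353]
tcp_rot: [-2.275, -2.165, -0.007]
contact_force: [9.9, 9.7, 1.8]
grip_width: 0.229
grasp_force: 60.4
```

```bash
python3 - <<'E'
from h import *
circ([.5645,-.161],.2,32)
from scipy.optimize import least_squares
P=np.array([[.5275,-.1352],[.5927,-.1242]])
E
```

```text
t 18.2 p [ 0.5339 -0.1926  0.1353] F [9.9 9.7 1.8] w 0.229
phi -134.0 r 0.044 tilt [ 0.002  0.004 -1.   ]
[0.19, -0.23, 0.0]
[0.26, -0.16, 0.0]
[0.28, -0.1, 0.0]
[0.3, -0.05, 0.0]
[0.3, 0.01, 0.0]
[0.29, 0.07, 0.0]
[0.27, 0.13, 0.0]
[0.24, 0.18, 0.0]
[0.2, 0.22, 0.0]
[0.15, 0.26, 0.0]
[0.09, 0.28, 0.0]
[0.04, 0.3, 0.0]
[-0.02, 0.3, 0.0]
[-0.08, 0.29, 0.0]
[-0.14, 0.27, 0.0]
[-0.19, 0.23, -0.0]
[-0.23, 0.19, -0.0]
[-0.26, 0.14, -0.0]
[-0.29, 0.09, -0.0]
[-0.3, 0.03, -0.0]
[-0.3, -0.03, -0.0]
[-0.29, -0.09, -0.0]
[-0.26, -0.15, -0.0]
[-0.23, -0.19, -0.0]
[-0.18, -0.24, -0.0]
[-0.13, -0.27, -0.0]
[-0.08, -0.29, -0.0]
[-0.02, -0.3, -0.0]
[0.04, -0.3, -0.0]
[0.1, -0.28, -0.0]
[0.15, -0.26, 0.0]
[0.2, -0.22, 0.0]
```

Call:
send_rows:
  increments:
    - {"linear":[0.21,-0.21,0],"delta_rot":[0,0,0]}
    - {"linear":[0.26,-0.16,0],"delta_rot":[0,0,0]}
    - {"linear":[0.28,-0.1,0],"delta_rot":[0,0,0]}
    - {"linear":[0.3,-0.05,0],"delta_rot":[0,0,0]}
    - {"linear":[0.3,0.01,0],"delta_rot":[0,0,0]}
    - {"linear":[0.29,0.07,0],"delta_rot":[0,0,0]}
    - {"linear":[0.27,0.13,0],"delta_rot":[0,0,0]}
    - {"linear":[0.24,0.18,0],"delta_rot":[0,0,0]}

```text
t: 19.0
position: [0.5315, -0.1299, 0.1353]
tcp_rot: [-2.276, -2.162, -0.001]
contact_force: [-1.9, -0.4, 8.9]
grip_width: 0.23
grasp_force: 61.1
```

Call:
send_rows:
  increments:
    - {"linear":[0.2,0.22,0],"delta_rot":[0,0,0]}
    - {"linear":[0.15,0.26,0],"delta_rot":[0,0,0]}
    - {"linear":[0.09,0.28,0],"delta_rot":[0,0,0]}
    - {"linear":[0.04,0.3,0],"delta_rot":[0,0,0]}
    - {"linear":[-0.02,0.3,0],"delta_rot":[0,0,0]}
    - {"linear":[-0.08,0.29,0],"delta_rot":[0,0,0]}
    - {"linear":[-0.14,0.27,0],"delta_rot":[0,0,0]}
    - {"linear":[-0.19,0.23,0],"delta_rot":[0,0,0]}

```text
t: 19.8
position: [0.5985, -0.1296, 0.1355]
tcp_rot: [-2.273, -2.165, -0.006]
contact_force: [4.1, 5.2, 5.8]
grip_width: 0.231
grasp_force: 60.7
```

```bash
python3 - <<'E'
from h import *
circ([.565,-.160],.2,32)
E
```

```text
t 19.8 p [ 0.5985 -0.1296  0.1355] F [4.1 5.2 5.8] w 0.231
phi 42.2 r 0.0452 tilt [ 0.002  0.004 -1.   ]
[-0.24, 0.18, -0.0]
[-0.26, 0.14, -0.0]
[-0.29, 0.08, -0.0]
[-0.3, 0.03, -0.0]
[-0.3, -0.03, -0.0]
[-0.28, -0.09, -0.0]
[-0.26, -0.15, -0.0]
[-0.23, -0.2, -0.0]
[-0.18, -0.24, -0.0]
[-0.13, -0.27, -0.0]
[-0.08, -0.29, -0.0]
[-0.02, -0.3, -0.0]
[0.04, -0.3, -0.0]
[0.1, -0.28, 0.0]
[0.15, -0.26, 0.0]
[0.2, -0.22, 0.0]
[0.24, -0.18, 0.0]
[0.27, -0.12, 0.0]
[0.29, -0.07, 0.0]
[0.3, -0.01, 0.0]
[0.3, 0.05, 0.0]
[0.28, 0.11, 0.0]
[0.25, 0.16, 0.0]
[0.21, 0.21, 0.0]
[0.17, 0.25, 0.0]
[0.12, 0.28, 0.0]
[0.06, 0.29, 0.0]
[-0.0, 0.3, 0.0]
[-0.06, 0.29, 0.0]
[-0.12, 0.28, -0.0]
[-0.17, 0.25, -0.0]
[-0.22, 0.21, -0.0]
```

Call:
send_rows:
  increments:
    - {"linear":[-0.24,0.18,0],"delta_rot":[0,0,0]}
    - {"linear":[-0.26,0.14,0],"delta_rot":[0,0,0]}
    - {"linear":[-0.29,0.08,0],"delta_rot":[0,0,0]}
    - {"linear":[-0.3,0.03,0],"delta_rot":[0,0,0]}
    - {"linear":[-0.3,-0.03,0],"delta_rot":[0,0,0]}
    - {"linear":[-0.28,-0.09,0],"delta_rot":[0,0,0]}
    - {"linear":[-0.26,-0.15,0],"delta_rot":[0,0,0]}
    - {"linear":[-0.23,-0.2,0],"delta_rot":[0,0,0]}

```text
t: 20.6
position: [0.5914, -0.1967, 0.1352]
tcp_rot: [-2.276, -2.162, -0.002]
contact_force: [-3.2, 4.9, 11.0]
grip_width: 0.231
grasp_force: 61.2
```

Call:
send_rows:
  increments:
    - {"linear":[-0.18,-0.24,0],"delta_rot":[0,0,0]}
    - {"linear":[-0.13,-0.27,0],"delta_rot":[0,0,0]}
    - {"linear":[-0.08,-0.29,0],"delta_rot":[0,0,0]}
    - {"linear":[-0.02,-0.3,0],"delta_rot":[0,0,0]}
    - {"linear":[0.04,-0.3,0],"delta_rot":[0,0,0]}
    - {"linear":[0.1,-0.28,0],"delta_rot":[0,0,0]}
    - {"linear":[0.15,-0.26,0],"delta_rot":[0,0,0]}
    - {"linear":[0.2,-0.22,0],"delta_rot":[0,0,0]}

```text
t: 21.4
position: [0.53, -0.1884, 0.1353]
tcp_rot: [-2.275, -2.166, -0.008]
contact_force: [12.1, 9.2, -0.4]
grip_width: 0.232
grasp_force: 60.4
```

```bash
python3 - <<'E'
from h import *
circ([.565,-.160],.2,16)
E
```

```text
t 21.4 p [ 0.53   -0.1884  0.1353] F [12.1  9.2 -0.4] w 0.232
phi -140.9 r 0.0451 tilt [ 0.004  0.004 -1.   ]
[0.24, -0.17, 0.0]
[0.27, -0.13, 0.0]
[0.29, -0.07, 0.0]
[0.3, -0.01, 0.0]
[0.3, 0.05, 0.0]
[0.28, 0.11, 0.0]
[0.25, 0.16, 0.0]
[0.22, 0.21, 0.0]
[0.17, 0.25, 0.0]
[0.12, 0.28, 0.0]
[0.06, 0.29, 0.0]
[0.0, 0.3, 0.0]
[-0.06, 0.29, 0.0]
[-0.12, 0.28, 0.0]
[-0.17, 0.25, 0.0]
[-0.21, 0.21, -0.0]
```

Call:
send_rows:
  increments:
    - {"linear":[0.24,-0.17,0],"delta_rot":[0,0,0]}
    - {"linear":[0.27,-0.13,0],"delta_rot":[0,0,0]}
    - {"linear":[0.29,-0.07,0],"delta_rot":[0,0,0]}
    - {"linear":[0.3,-0.01,0],"delta_rot":[0,0,0]}
    - {"linear":[0.3,0.05,0],"delta_rot":[0,0,0]}
    - {"linear":[0.28,0.11,0],"delta_rot":[0,0,0]}
    - {"linear":[0.25,0.16,0],"delta_rot":[0,0,0]}
    - {"linear":[0.22,0.21,0],"delta_rot":[0,0,0]}

```text
t: 22.2
position: [0.5348, -0.1266, 0.1352]
tcp_rot: [-2.277, -2.162, -0.001]
contact_force: [-1.5, 0.2, 8.8]
grip_width: 0.231
grasp_force: 61.2
```

Call:
send_rows:
  increments:
    - {"linear":[0.17,0.25,0],"delta_rot":[0,0,0]}
    - {"linear":[0.12,0.28,0],"delta_rot":[0,0,0]}
    - {"linear":[0.06,0.29,0],"delta_rot":[0,0,0]}
    - {"linear":[0,0.3,0],"delta_rot":[0,0,0]}
    - {"linear":[-0.06,0.29,0],"delta_rot":[0,0,0]}
    - {"linear":[-0.12,0.28,0],"delta_rot":[0,0,0]}
    - {"linear":[-0.17,0.25,0],"delta_rot":[0,0,0]}
    - {"linear":[-0.21,0.21,0],"delta_rot":[0,0,0]}

```text
t: 23.0
position: [0.6018, -0.1338, 0.1355]
tcp_rot: [-2.274, -2.166, -0.007]
contact_force: [5.8, 5.6, 5.1]
grip_width: 0.227
grasp_force: 60.7
```

```bash
python3 - <<'E'
from h import *
circ([.565,-.160],.145,10)
E
```

```text
t 23.0 p [ 0.6018 -0.1338  0.1355] F [5.8 5.6 5.1] w 0.227
phi 35.5 r 0.0452 tilt [ 0.002  0.004 -1.   ]
[-0.18, 0.12, -0.0]
[-0.2, 0.09, -0.0]
[-0.21, 0.07, -0.0]
[-0.21, 0.03, -0.0]
[-0.22, 0.0, -0.0]
[-0.22, -0.03, -0.0]
[-0.21, -0.06, -0.0]
[-0.2, -0.09, -0.0]
[-0.18, -0.12, -0.0]
[-0.16, -0.14, -0.0]
```

Call:
send_rows:
  increments:
    - {"linear":[-0.18,0.12,0],"delta_rot":[0,0,0]}
    - {"linear":[-0.2,0.09,0],"delta_rot":[0,0,0]}
    - {"linear":[-0.21,0.07,0],"delta_rot":[0,0,0]}
    - {"linear":[-0.21,0.03,0],"delta_rot":[0,0,0]}
    - {"linear":[-0.22,0,0],"delta_rot":[0,0,0]}
    - {"linear":[-0.22,-0.03,0],"delta_rot":[0,0,0]}
    - {"linear":[-0.21,-0.06,0],"delta_rot":[0,0,0]}
    - {"linear":[0,0,0],"delta_rot":[0,0,0]}

```text
t: 23.8
position: [0.6043, -0.182, 0.1355]
tcp_rot: [2.278, 2.161, 0.001]
contact_force: [4.0, -2.8, 3.0]
grip_width: 0.231
grasp_force: 60.6
```

```bash
python3 - <<'E'
from h import *
circ([.565,-.160],.05,8)
E
```

```text
t 23.8 p [ 0.6043 -0.182   0.1355] F [ 4.  -2.8  3. ] w 0.231
phi -29.2 r 0.045 tilt [ 0.002 -0.    -1.   ]
[-0.07, -0.03, -0.0]
[-0.06, -0.04, -0.0]
[-0.06, -0.04, -0.0]
[-0.06, -0.04, -0.0]
[-0.06, -0.05, -0.0]
[-0.06, -0.05, -0.0]
[-0.05, -0.05, -0.0]
[-0.05, -0.06, -0.0]
```

Call:
send_rows:
  increments:
    - {"linear":[-0.06,-0.03,0],"delta_rot":[0,0,0]}
    - {"linear":[-0.06,-0.04,0],"delta_rot":[0,0,0]}
    - {"linear":[-0.06,-0.04,0],"delta_rot":[0,0,0]}
    - {"linear":[-0.06,-0.04,0],"delta_rot":[0,0,0]}
    - {"linear":[0,0,0],"delta_rot":[0,0,0]}
    - {"linear":[0,0,0],"delta_rot":[0,0,0]}
    - {"linear":[0,0,0],"delta_rot":[0,0,0]}
    - {"linear":[0,0,0],"delta_rot":[0,0,0]}

```text
t: 24.6
position: [0.6027, -0.1843, 0.1355]
tcp_rot: [2.273, 2.167, 0.009]
contact_force: [11.8, 6.7, 3.6]
grip_width: 0.228
grasp_force: 60.6
```

```bash
python3 - <<'E'
from h import *
circ([.565,-.160],.05,4)
E
```

```text
t 24.6 p [ 0.6027 -0.1843  0.1355] F [11.8  6.7  3.6] w 0.228
phi -32.8 r 0.0449 tilt [ 0.005  0.003 -1.   ]
[-0.07, -0.04, -0.0]
[-0.06, -0.04, -0.0]
[-0.06, -0.05, -0.0]
[-0.06, -0.05, -0.0]
```

Call:
send_rows:
  increments:
    - {"linear":[-0.06,-0.05,0],"delta_rot":[0,0,0]}
    - {"linear":[-0.06,-0.05,0],"delta_rot":[0,0,0]}
    - {"linear":[-0.06,-0.05,0],"delta_rot":[0,0,0]}
    - {"linear":[-0.06,-0.05,0],"delta_rot":[0,0,0]}
    - {"linear":[0,0,0],"delta_rot":[0,0,0]}
    - {"linear":[0,0,0],"delta_rot":[0,0,0]}
    - {"linear":[0,0,0],"delta_rot":[0,0,0]}
    - {"linear":[0,0,0],"delta_rot":[0,0,0]}

```text
t: 25.4
position: [0.6021, -0.185, 0.1357]
tcp_rot: [2.266, 2.173, 0.023]
contact_force: [28.4, 22.5, -2.8]
grip_width: 0.232
grasp_force: 60.5
```

```bash
python3 - <<'E'
from h import *
circ([.565,-.160],-.2,16)
im=read_camera("top")[:,:,::-1];cv2.imwrite("pics/top9.png",im)
a=cv2.imread("pics/top7.png")
# grey profile along press axis rows in top view: before / after
for n,m in(("before",a),("after",im)):
    print(n,m[175:180,318:385].mean((0,2)).astype(int).tolist())
E
```

```text
t 25.4 p [ 0.6021 -0.185   0.1357] F [28.4 22.5 -2.8] w 0.232
phi -33.9 r 0.0447 tilt [ 0.012  0.009 -1.   ]
[0.27, 0.14, 0.0]
[0.29, 0.07, 0.0]
[0.3, 0.02, 0.0]
[0.3, -0.04, 0.0]
[0.28, -0.1, 0.0]
[0.26, -0.16, 0.0]
[0.22, -0.2, -0.0]
[0.17, -0.24, -0.0]
[0.12, -0.27, -0.0]
[0.07, -0.29, -0.0]
[0.01, -0.3, -0.0]
[-0.05, -0.29, -0.0]
[-0.11, -0.28, -0.0]
[-0.16, -0.25, -0.0]
[-0.21, -0.21, -0.0]
[-0.25, -0.17, -0.0]
before [144, 150, 132, 146, 152, 151, 152, 155, 196, 190, 180, 179, 179, 179, 179, 178, 180, 184, 185, 185, 185, 181, 183, 184, 185, 184, 185, 184, 183, 183, 183, 133, 167, 169, 184, 191, 191, 191, 136, 91, 44, 27, 34, 62, 70, 71, 70, 70, 74, 89, 170, 188, 121, 140, 86, 47, 132, 178, 170, 146, 136, 135, 114, 77, 90, 126, 123]
after [138, 137, 137, 137, 137, 137, 137, 137, 137, 136, 136, 136, 136, 135, 136, 135, 135, 135, 135, 135, 135, 135, 134, 133, 125, 113, 125, 135, 136, 135, 136, 135, 135, 135, 135, 135, 135, 135, 135, 135, 135, 135, 135, 135, 134, 135, 135, 134, 134, 134, 136, 137, 121, 94, 79, 76, 72, 68, 62, 56, 43, 43, 50, 56, 57, 56, 54]
```

Call:
send_rows:
  increments:
    - {"linear":[0.06,0.05,0],"delta_rot":[0,0,0]}
    - {"linear":[0.06,0.05,0],"delta_rot":[0,0,0]}
    - {"linear":[0.06,0.05,0],"delta_rot":[0,0,0]}
    - {"linear":[0.06,0.05,0],"delta_rot":[0,0,0]}
    - {"linear":[0.06,0.04,0],"delta_rot":[0,0,0]}
    - {"linear":[0.06,0.04,0],"delta_rot":[0,0,0]}
    - {"linear":[0,0,0],"delta_rot":[0,0,0]}
    - {"linear":[0,0,0],"delta_rot":[0,0,0]}

```text
t: 26.25
position: [0.603, -0.184, 0.1355]
tcp_rot: [2.276, 2.163, 0.003]
contact_force: [5.7, -2.6, 4.7]
grip_width: 0.23
grasp_force: 60.9
```

```bash
python3 - <<'E'
from h import *
circ([.565,-.160],-.2,32)
E
```

```text
t 26.25 p [ 0.603  -0.184   0.1355] F [ 5.7 -2.6  4.7] w 0.23
phi -32.3 r 0.0449 tilt [ 0.003  0.    -1.   ]
[0.27, 0.12, 0.0]
[0.29, 0.06, 0.0]
[0.3, 0.0, 0.0]
[0.29, -0.06, -0.0]
[0.28, -0.11, -0.0]
[0.25, -0.17, -0.0]
[0.21, -0.21, -0.0]
[0.16, -0.25, -0.0]
[0.11, -0.28, -0.0]
[0.05, -0.29, -0.0]
[-0.01, -0.3, -0.0]
[-0.06, -0.29, -0.0]
[-0.12, -0.27, -0.0]
[-0.17, -0.24, -0.0]
[-0.22, -0.2, -0.0]
[-0.25, -0.16, -0.0]
[-0.28, -0.1, -0.0]
[-0.3, -0.05, -0.0]
[-0.3, 0.01, -0.0]
[-0.29, 0.07, 0.0]
[-0.27, 0.13, 0.0]
[-0.24, 0.18, 0.0]
[-0.2, 0.22, 0.0]
[-0.15, 0.26, 0.0]
[-0.1, 0.28, 0.0]
[-0.04, 0.3, 0.0]
[0.02, 0.3, 0.0]
[0.08, 0.29, 0.0]
[0.14, 0.27, 0.0]
[0.19, 0.23, 0.0]
[0.23, 0.19, 0.0]
[0.26, 0.14, 0.0]
```

At the stop, with the force relaxed, I wind back about one turn (32 rows of 0.2 rad).

Call:
send_rows:
  increments:
    - {"linear":[0.27,0.12,0],"delta_rot":[0,0,0]}
    - {"linear":[0.29,0.06,0],"delta_rot":[0,0,0]}
    - {"linear":[0.3,0,0],"delta_rot":[0,0,0]}
    - {"linear":[0.29,-0.06,0],"delta_rot":[0,0,0]}
    - {"linear":[0.28,-0.11,0],"delta_rot":[0,0,0]}
    - {"linear":[0.25,-0.17,0],"delta_rot":[0,0,0]}
    - {"linear":[0.21,-0.21,0],"delta_rot":[0,0,0]}
    - {"linear":[0.16,-0.25,0],"delta_rot":[0,0,0]}

```text
t: 27.05
position: [0.5865, -0.12, 0.1353]
tcp_rot: [-2.275, -2.164, -0.003]
contact_force: [1.3, 0.9, 6.5]
grip_width: 0.228
grasp_force: 61.3
```

Call:
send_rows:
  increments:
    - {"linear":[0.11,-0.28,0],"delta_rot":[0,0,0]}
    - {"linear":[0.05,-0.29,0],"delta_rot":[0,0,0]}
    - {"linear":[-0.01,-0.3,0],"delta_rot":[0,0,0]}
    - {"linear":[-0.06,-0.29,0],"delta_rot":[0,0,0]}
    - {"linear":[-0.12,-0.27,0],"delta_rot":[0,0,0]}
    - {"linear":[-0.17,-0.24,0],"delta_rot":[0,0,0]}
    - {"linear":[-0.22,-0.2,0],"delta_rot":[0,0,0]}
    - {"linear":[-0.25,-0.16,0],"delta_rot":[0,0,0]}

```text
t: 27.85
position: [0.5252, -0.1389, 0.1353]
tcp_rot: [2.276, 2.164, 0.003]
contact_force: [6.9, -3.2, 2.1]
grip_width: 0.228
grasp_force: 60.9
```

```bash
python3 - <<'E'
from h import *
circ([.565,-.160],-.2,16)
E
```

```text
t 27.85 p [ 0.5252 -0.1389  0.1353] F [ 6.9 -3.2  2.1] w 0.228
phi 152.1 r 0.0451 tilt [ 0.002  0.001 -1.   ]
[-0.28, -0.1, -0.0]
[-0.3, -0.04, -0.0]
[-0.3, 0.02, -0.0]
[-0.29, 0.08, -0.0]
[-0.27, 0.13, 0.0]
[-0.24, 0.18, 0.0]
[-0.19, 0.23, 0.0]
[-0.15, 0.26, 0.0]
[-0.09, 0.29, 0.0]
[-0.03, 0.3, 0.0]
[0.03, 0.3, 0.0]
[0.09, 0.29, 0.0]
[0.14, 0.26, 0.0]
[0.19, 0.23, 0.0]
[0.23, 0.19, 0.0]
[0.27, 0.14, 0.0]
```

Call:
send_rows:
  increments:
    - {"linear":[-0.28,-0.1,0],"delta_rot":[0,0,0]}
    - {"linear":[-0.3,-0.04,0],"delta_rot":[0,0,0]}
    - {"linear":[-0.3,0.02,0],"delta_rot":[0,0,0]}
    - {"linear":[-0.29,0.08,0],"delta_rot":[0,0,0]}
    - {"linear":[-0.27,0.13,0],"delta_rot":[0,0,0]}
    - {"linear":[-0.24,0.18,0],"delta_rot":[0,0,0]}
    - {"linear":[-0.19,0.23,0],"delta_rot":[0,0,0]}
    - {"linear":[-0.15,0.26,0],"delta_rot":[0,0,0]}

```text
t: 28.65
position: [0.5441, -0.1997, 0.1352]
tcp_rot: [-2.275, -2.162, -0.003]
contact_force: [1.1, 4.2, 9.9]
grip_width: 0.23
grasp_force: 61.7
```

Call:
send_rows:
  increments:
    - {"linear":[-0.09,0.29,0],"delta_rot":[0,0,0]}
    - {"linear":[-0.03,0.3,0],"delta_rot":[0,0,0]}
    - {"linear":[0.03,0.3,0],"delta_rot":[0,0,0]}
    - {"linear":[0.09,0.29,0],"delta_rot":[0,0,0]}
    - {"linear":[0.14,0.26,0],"delta_rot":[0,0,0]}
    - {"linear":[0.19,0.23,0],"delta_rot":[0,0,0]}
    - {"linear":[0.23,0.19,0],"delta_rot":[0,0,0]}
    - {"linear":[0,0,0],"delta_rot":[0,0,0]}

```text
t: 29.45
position: [0.6019, -0.1858, 0.1354]
tcp_rot: [-2.276, -2.165, -0.003]
contact_force: [3.7, -2.1, 8.2]
grip_width: 0.231
grasp_force: 61.4
```

Call:
send_rows:
  increments:
    - {"linear":[0,0,0],"delta_rot":[0,0,0]}
    - {"linear":[0,0,0],"delta_rot":[0,0,0]}
    - {"linear":[0,0,0],"delta_rot":[0,0,0]}
    - {"linear":[0,0,0],"delta_rot":[0,0,0]}
    - {"linear":[0,0,-0.3],"delta_rot":[0,0,0]}
    - {"linear":[0,0,-0.8],"delta_rot":[0,0,0]}
    - {"linear":[0,0,-1],"delta_rot":[0,0,0]}
    - {"linear":[0,0,-1],"delta_rot":[0,0,0]}
  jaw: 0.6

```text
t: 30.25
position: [0.6008, -0.1865, 0.2296]
tcp_rot: [-2.278, -2.163, -0.002]
contact_force: [0.4, 0.5, -0.3]
grip_width: 0.6
grasp_force: 0.0
```

```bash
python3 - <<'E'
from h import *
circ([.565,-.160],-.2,0)
import pickle
n="wrist";i=camera_info(n);im=read_camera(n)[:,:,::-1];cv2.imwrite(f"pics/{n}10.png",im);pickle.dump(i,open(f"pics/{n}10.pkl","wb"))
d=np.array([.051,.9987,0]);seat=np.array([.5747,.048,.057])
# profile along the press axis at axis height: distance (mm) from seat -> brightness
ks=np.arange(80,-135,-3)
print([(int(k),int(im[int(round(v)),int(round(u))].mean())) for k in ks for u,v in[proj(n,seat+d*k/1e3+[.002,0,0],i)] if 0<=v<400])
E
```

```text
t 30.25 p [ 0.6008 -0.1865  0.2296] F [ 0.4  0.5 -0.3] w 0.6
phi -36.5 r 0.0446 tilt [ 0.001  0.001 -1.   ]
[(-49, 115), (-52, 118), (-55, 228), (-58, 241), (-61, 242), (-64, 211), (-67, 223), (-70, 241), (-73, 235), (-76, 102), (-79, 103), (-82, 114), (-85, 144), (-88, 160), (-91, 232), (-94, 233), (-97, 233), (-100, 61), (-103, 56), (-106, 54), (-109, 111), (-112, 90), (-115, 67), (-118, 66), (-121, 71), (-124, 57), (-127, 166), (-130, 166), (-133, 80)]
```

Call:
send_rows:
  increments:
    - {"linear":[0.5,-0.05,-0.3],"delta_rot":[0,0,0]}
    - {"linear":[0.8,-0.1,0],"delta_rot":[0,0,0]}
    - {"linear":[0.8,-0.1,0],"delta_rot":[0,0,0]}
    - {"linear":[0.8,-0.1,0],"delta_rot":[0,0,0]}
    - {"linear":[0.8,-0.1,0],"delta_rot":[0,0,0]}
    - {"linear":[0.8,-0.1,0],"delta_rot":[0,0,0]}
    - {"linear":[0.3,-0.1,0],"delta_rot":[0,0,0]}
    - {"linear":[0,0,0],"delta_rot":[0,0,0]}

```text
t: 31.1
position: [0.5888, -0.0404, 0.2375]
tcp_rot: [-2.275, -2.166, -0.003]
contact_force: [0.1, 0.4, 0.3]
grip_width: 0.601
grasp_force: 0.0
```

```bash
python3 - <<'E'
from h import *
import pickle
s=get_state();print(s["t"],s["position"],s["contact_force"])
n="wrist";i=camera_info(n);im=read_camera(n)[:,:,::-1];cv2.imwrite(f"pics/{n}11.png",im)
d=np.array([.051,.9987,0]);seat=np.array([.5747,.048,.057]);x=np.array([.9987,-.051,0])
def prof(m,i,off,ks,lat=.003):
    r=[]
    for k in ks:
        u,v=proj(n,seat+d*k/1e3+x*(off+lat),i)
        r.append((int(k),int(m[int(round(v)),int(round(u))].mean())) if 0<=v<400 else None)
    return r
old=cv2.imread("pics/wrist7.png");oi=pickle.load(open("pics/wrist7.pkl","rb"))
for nm,m,j in(("before",old,oi),("after",im,i)):
    print(nm,"axis",prof(m,j,0,np.r_[82:60:-2,-46:-130:-3]))
    print(nm,"flange side",prof(m,j,.0185,range(-40,-66,-2)),prof(m,j,-.0185,range(-40,-66,-2)))
E
```

```text
31.1 [ 0.58884558 -0.04043399  0.23752867] [0.099465   0.35322841 0.27210539]
before axis [(82, 244), (80, 244), (78, 244), (76, 244), (74, 237), (72, 243), (70, 243), (68, 242), (66, 240), (64, 240), (62, 242), (-46, 76), (-49, 211), (-52, 178), (-55, 166), (-58, 154), (-61, 244), (-64, 233), (-67, 236), (-70, 236), (-73, 235), (-76, 235), (-79, 235), (-82, 236), (-85, 235), (-88, 235), (-91, 235), (-94, 234), (-97, 234), (-100, 236), (-103, 235), (-106, 235), (-109, 235), (-112, 234), (-115, 219), (-118, 101), (-121, 102), (-124, 101), (-127, 223)]
before flange side [(-40, 122), (-42, 121), (-44, 186), (-46, 185), (-48, 187), (-50, 161), (-52, 113), (-54, 120), (-56, 119), (-58, 116), (-60, 227), (-62, 244), (-64, 186)] [(-40, 189), (-42, 189), (-44, 192), (-46, 189), (-48, 190), (-50, 121), (-52, 120), (-54, 118), (-56, 119), (-58, 140), (-60, 234), (-62, 244), (-64, 168)]
after axis [(82, 243), (80, 244), (78, 242), (76, 243), (74, 233), (72, 233), (70, 234), (68, 229), (66, 231), (64, 228), (62, 227), (-46, 214), (-49, 202), (-52, 237), (-55, 229), (-58, 179), (-61, 176), (-64, 177), (-67, 177), (-70, 176), (-73, 178), (-76, 105), (-79, 174), (-82, 165), (-85, 172), (-88, 170), (-91, 170), (-94, 169), (-97, 162), (-100, 19), (-103, 22), (-106, 29), (-109, 39), (-112, 50), (-115, 73), (-118, 79), (-121, 108), (-124, 98), (-127, 99)]
after flange side [(-40, 133), (-42, 134), (-44, 131), (-46, 133), (-48, 132), (-50, 129), (-52, 215), (-54, 218), (-56, 103), (-58, 110), (-60, 138), (-62, 134), (-64, 138)] [(-40, 137), (-42, 146), (-44, 144), (-46, 145), (-48, 145), (-50, 127), (-52, 227), (-54, 242), (-56, 103), (-58, 103), (-60, 134), (-62, 138), (-64, 136)]
```

```bash
python3 -c "
from station import *
print(job_done())"
```

```text
the job is handed in; nothing more can be done
None
```

I handed the job in at about 31 s. The syringe lies in the press with its flange in the slot and the plunger driven home to the crank's stop. The crank is wound back one turn, so the pusher stands about 20 mm clear, and nothing touched the gauze, vial or tape as far as forces and views showed.

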